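# Set the pad gap of the glass-rod nipper with the gauge blade

### The job

Slide the gauge blade flat along the bed of the green rod nipper, under its raised brass pad, until the blade's tip meets the stop. Then turn the black knob on top gently clockwise, feeling for the touch, until the blade just drags under the pad: nipped with about 10 N, neither loose nor clamped. Let go and leave the blade in the gap like that; do not overtighten on the way, and leave the other things on the table alone.

Things in the scene. Friction and masses are not known exactly. Their poses are not given: they have to be found in the camera images.
- nipper: Rod nipper, green C-frame fixed to the table. Origin on the table under the screw axis; x along the bed to the column at the back, z up. Bed: flat plate 12 mm high, x -170 to 60 mm, y -40 to 40 mm. Column x 22 to 60 mm; overarm x -22 to 60 mm, z 60 to 85 mm; both 48 mm wide. The gap is open at the front (-x) and sides. Height with knob 127 mm.
- gap (a point): Point on the bed's top, 12 mm above the table, on the screw axis, straight below the pad. Axes as the nipper's.
- stop (a point): Middle of the column's front face (22 mm behind the screw axis), 1.5 mm above the bed: where the middle of the blade's tip belongs. Axes as the nipper's. A few mm short of it is still home. A blade pushed hard against it while tilted can stay jammed tip-up: ease off before letting go.
- knob_grip (a point): Centre of the black bar knob on top of the overarm, on the screw axis, 114 mm above the table. The bar is 46 mm long (x axis), 12 mm wide (y axis), 101 to 127 mm above the table; below it a round hub 24 mm across and a boss 28 mm across that ends 94 mm above the table. The point turns with the knob. One grasp can turn it about 1.2 rad.
- knob (a joint): Knob angle, rad; grows clockwise seen from above (yaw falls) and so lowers the pad 6 mm per rad. Range -0.3 to 3.2, starts between 0 and 0.5. With the blade in, touch comes somewhere between 1.5 and 2.35. Steady friction 0.13 N m, so it stays where it is left. Each newton of pad force adds a moment of 0.006 N m that tends to turn the knob back (anticlockwise).
- carriage: Dark steel collar under the overarm, driven up and down by the screw; it carries a sprung brass pad, 18 mm across, face down. Origin: collar's underside. The pad's face hangs 15 to 20 mm below it when unloaded: worn, different each time and not measured, so touch must be felt. It starts 9 to 17 mm above the bed. Once touching, the pad springs back at 5 N per mm (30 N per rad of knob).
- gauge: Gauge blade, about 90 g, loose on the table. Origin at its underside under the middle of the orange handle; x points along the blade to its tip, z up. Handle 40 (x) x 14 (y) x 34 mm high, grip it across y. Steel blade 20 mm wide, 3 mm thick, its underside level with that of the handle, from the handle to x = +137 mm. Blade home: the origin is 115 mm before the screw axis.
- gauge_grip (a point): Middle of the gauge's orange handle, 20 mm above its underside.
- gauge_tip (a point): Middle of the blade's tip, half way up its thickness (1.5 mm above the underside).
- tape_roll: Roll of blue tape, 67 mm across, 19 mm high, bystander. Origin at its underside.
- wax_block: Yellow block of beeswax 43 x 64 x 26 mm, bystander. Origin at its underside.
- matchbox: Matchbox 36 x 53 x 15 mm, bystander. Origin at its underside.

How it is judged:
By the outcome, as a careful person would: the job done as asked, in the order asked, and still so for the second after the job is handed in, with the robot touching nothing.
It also fails if it takes over 64 s, if anything falls off the work surface, if the arm or the gripper's body presses on something with over 40 N, if the wrist force passes 120 N, or if a joint passes its speed limit or range.

### The arm

A 6-joint arm with a two-finger parallel gripper is mounted at the origin on a cart in front of the work surface, level with it; the furniture and walls round the work are solid. World frame = base frame: x ahead of the robot, y to its left, z up, the work surface at z = 0. Lengths are in m, angles in rad, forces in N, time in s.
With the tool pointing down it reaches from about 0.35 to 1 m from the base axis. Payload 7.1 kg.
Tool frame: the origin (TCP) lies midway between the tips of the shut fingers; the grasp point (between the pads) lies 19 mm behind it; z points along the fingers, y is the direction in which the jaws open and shut (so a half turn about z gives the same grasp; the last joint's range is limited). The gripper opens to 85 mm and grips with 20 to 120 N. Pads are 22 mm wide; open, the fingers measure 114 mm over their backs; the gripper's body (76 mm by 85 mm) begins 54 mm behind the grasp point. The pads swing forward as they close: fully open they stand 13 mm farther back than shut.
Start: joints at [-1.216, 0.423, 1.63, -0, 1.089, -0.019], TCP at [0.228, -0.582, 0.231] pointing down, gripper open.
Joint ranges: [-3, 3], [-0.9, 2.11], [0.09, 2.58], [-1.31, 4.45], [0.11, 2.69], [-2.54, 2.54]. Speed limits (rad/s): [2.39, 2.39, 3.01, 3.14, 3.14, 3.14].

### API

Orientations are given as a unit quaternion [w, x, y, z].
In Python, from rig import env gives the robot as it stands.
- The arm moves only by the tool play_rows, never from a script. Its argument "plan" is a list that holds one entry, the list of rows, each a list of 6 numbers: the shift along the tool's x, y, z in mm, then the turn, a rotation vector about the tool's x, y, z in degrees. A call has 1 to 20 rows; each row is the pose to reach, as a shift and turn from the pose commanded when the call began, along the tool's axes at that moment; what a row does not reach only later rows make up. A row lasts 1/10 s, in which the tool goes at most 50 mm and 8.59 degrees, less where a joint would pass 70% of its speed; a pose out of reach is approached as far as the arm can. A call with a gripper value outside its range is refused whole. "hand" is the finger opening in mm, from 0 to 85.4, set as the call begins (left out, the last holds). The fingers move at their own pace and stop on an object; "force" is the grip in N (left out, the last holds). Time passes only in rows, so rows that repeat a pose let the fingers close. It gives the time, the measured TCP pose, the force and the opening at its end, in the units of the state.
- env.sense(): the state, without advancing time (a new reading comes with each control period).
- env.camera(name): name is "scene" or "top"; returns a dict with "color" (420x560x3 uint8, red, green, blue), "depth" (420x560 float32, m along the optical axis (not along the pixel's ray), 0 where there is no reading), "mtx" (3x3 intrinsics, pixels), "xyz" and "rotation" of the camera in the world. Camera axes: x right, y up, looking along -z (the intrinsics and any distortion apply to the point x, -y, -z); pixel columns grow to the right and rows downward; lengths in m; the calibration is good to about 2 mm. A picture is of the moment at which its call begins.
- env.hand_in(): hands the job in, once; it reports no verdict.
The state is a dict: "t": time; "qpos": joint angles; "joint_vel": joint speeds; "tau": joint torques, N m; "eef_pos": TCP position; "tcp_rot": TCP orientation; "force": force on the tool from outside, world axes, zero at the start; "torque": the same for the moment, N m; "grip_width": opening from 0.0 (shut) to 1.0 (fully open).
Only numpy, scipy, OpenCV 4.12 (cv2) and the standard library are available. Lean on these libraries where they do the work, as an engineer would, in place of code of your own. Each camera call takes 0.05 s, during which the arm holds its last target.

## Working session

There is one attempt and no reset: what is moved stays moved. The work goes in short steps, Python scripts to look and compute and a tool call to move; the robot and the scene stay as the last step left them, time stands still between calls to the robot, and variables do not carry over. Pictures are saved under pics/ and viewed, and the job is handed in when it is done.

Besides the shell and the picture viewer there is one more tool, called by a JSON object that holds its "fn" and its "kwargs". play_rows: Moves the arm, as the interface text tells. Its arguments: {"type":"object","properties":{"plan":{"type":"array"},"hand":{"type":"number"},"force":{"type":"number"}},"required":["plan"]}

```bash
ls; mkdir -p pics
python3 - <<'E'
from rig import env
import cv2, numpy as np
s=env.sense(); print(s)
for n in("scene","top"):
    c=env.camera(n); cv2.imwrite(f"pics/{n}0.png",c["color"][:,:,::-1]); np.savez(f"pics/{n}0.npz",**c)
    print(n,c["mtx"],c["xyz"],c["rotation"],c.keys())
E
```

```text
pics
{'t': 0.0, 'qpos': array([-1.21602706e+00,  4.23854805e-01,  1.63073161e+00, -7.65039292e-06,
        1.08857292e+00, -1.89923858e-02]), 'joint_vel': array([-0.00012731,  0.00034574,  0.00037899,  0.00025929,  0.0010547 ,
       -0.00076004]), 'tau': array([ 1.14740506e-04, -5.57392108e+01, -2.81740665e+01,  4.01325599e-05,
        7.27756473e-03, -1.96634517e-06]), 'eef_pos': array([ 0.22803046, -0.58131085,  0.23052062]), 'tcp_rot': array([-7.71760605e-04,  9.82587909e-01,  1.85796627e-01, -1.34236854e-04]), 'force': array([0.59179189, 0.74204772, 0.25391352]), 'torque': array([-0.0407251 , -0.00847663,  0.03775804]), 'grip_width': 1.0059283983059009}
scene [[442.27442195   0.         271.7324936 ]
 [  0.         442.27442195 207.6747654 ]
 [  0.           0.           1.        ]] [ 0.88019039 -0.30278617  0.84098559] [0.90935135 0.29454383 0.09871642 0.27672934] dict_keys(['color', 'depth', 'mtx', 'xyz', 'rotation'])
top [[391.10041977   0.         283.57870916]
 [  0.         391.10041977 204.45783105]
 [  0.           0.           1.        ]] [0.43637972 0.15829063 0.92484148] [-0.69824292 -0.05175129  0.04589559  0.71251121] dict_keys(['color', 'depth', 'mtx', 'xyz', 'rotation'])
```

View pics/scene0.png

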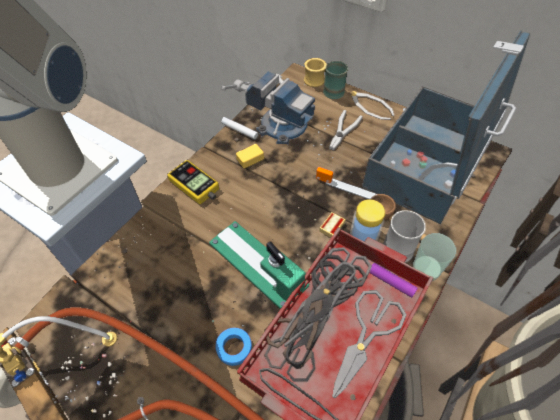

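View pics/top0.png

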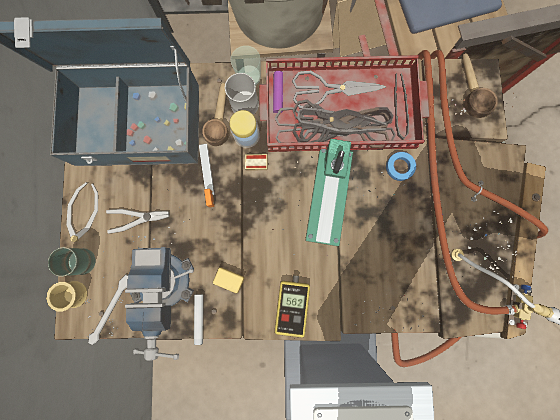

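Scene view: the gauge has its handle near (325,174) and its blade running to about (375,195). The green nipper is near (260,265), with the black knob at (276,253). Top view: handle (208,197), blade tip (203,147), nipper bed from (322,243) to (343,143), knob (338,160). Next I measure these.

```bash
cat > h.py <<'E'
import numpy as np, cv2
from scipy.spatial.transform import Rotation as R
def cam(c):
    q=c["rotation"]; return R.from_quat(q,scalar_first=True).as_matrix(), np.array(c["xyz"]), np.array(c["mtx"])
def ray(c,uv):
    M,p,K=cam(c); uv=np.atleast_2d(uv).astype(float)
    d=np.stack([(uv[:,0]-K[0,2])/K[0,0],-(uv[:,1]-K[1,2])/K[1,1],-np.ones(len(uv))],1)
    return p,d@M.T
def onz(c,uv,z):
    p,d=ray(c,uv); return p+d*((z-p[2])/d[:,2])[:,None]
def pts(c):
    h,w=c["depth"].shape; v,u=np.mgrid[:h,:w]
    p,d=ray(c,np.stack([u.ravel(),v.ravel()],1))
    return (p+d*c["depth"].ravel()[:,None]).reshape(h,w,3)
def proj(c,X):
    M,p,K=cam(c); q=(np.atleast_2d(X)-p)@M
    return np.stack([K[0,2]+K[0,0]*q[:,0]/-q[:,2],K[1,2]+K[1,1]*-q[:,1]/-q[:,2]],1)
E
python3 - <<'E'
from h import *
for n in("scene","top"):
    c=dict(np.load(f"pics/{n}0.npz")); P=pts(c); hsv=cv2.cvtColor(c["color"],cv2.COLOR_RGB2HSV)
    H,S,V=[hsv[...,i].astype(int) for i in range(3)]
    for nm,m in dict(green=(H>68)&(H<90)&(S>120)&(V>50),orange=(H>6)&(H<16)&(S>200)&(V>150)).items():
        nl,lab,st,ce=cv2.connectedComponentsWithStats(m.astype(np.uint8))
        for i in range(1,nl):
            if st[i,4]>40:
                q=P[lab==i]; print(n,nm,st[i],ce[i].round(1),q.min(0).round(3),q.max(0).round(3),np.median(q,0).round(3))
    col=c["color"][:,:,::-1]
    for nm,(x,y) in {"scene":{"n":(250,265),"g":(350,185)},"top":{"n":(330,195),"g":(208,178)}}[n].items():
        k=70; y0=max(y-k,0);x0=max(x-k,0); im=col[y0:y+k,x0:x+k]
        cv2.imwrite(f"pics/{n}_{nm}.png",cv2.resize(im,(560,560),interpolation=cv2.INTER_NEAREST)); print(n,nm,x0,y0)
E
cd pics; python3 -c "
import cv2,numpy as np
for n in('scene','top'):
  pass
a=[cv2.resize(cv2.imread(f),(400,400)) for f in('top_n.png','top_g.png')]
cv2.imwrite('z1.png',np.hstack(a))
a=[cv2.resize(cv2.imread(f),(400,400)) for f in('scene_n.png','scene_g.png')]
cv2.imwrite('z2.png',np.hstack(a))"
```

```text
scene green [ 211  226   94   81 2003] [263.6 268.6] [ 0.468 -0.303  0.007] [0.88  0.109 0.841] [0.627 0.031 0.014]
scene n 180 195
scene g 280 115
top n 260 125
top g 138 108
```

View pics/z1.png

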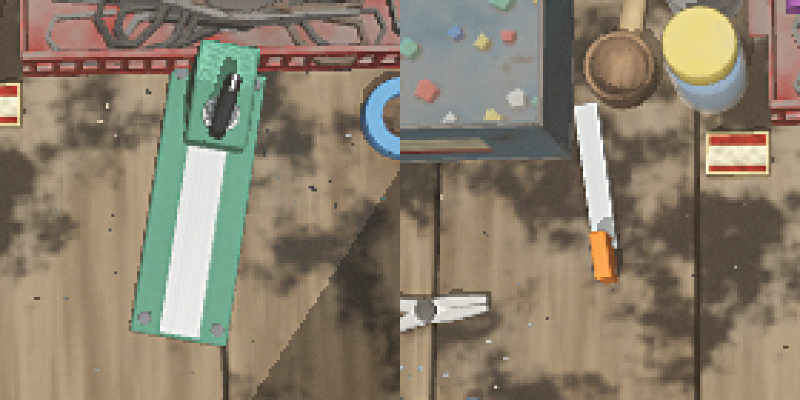

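View pics/z2.png

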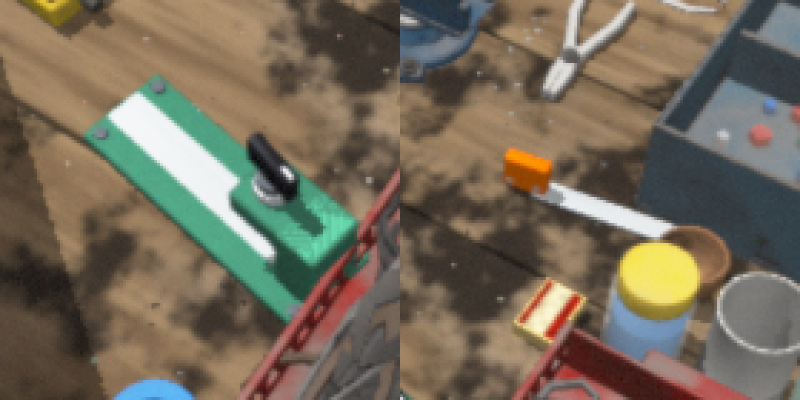

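Crops: in the top view the bed front is at about (306–340, 241–245), the overarm spans (325–353, 139–175), and the knob bar is at about (338,161). The gauge handle is at (205–213, 188–206) and the blade tip at (198–207, 144). The scene view agrees. Next I refine the masks.

```bash
cat > m1.py <<'E'
from h import *
for n in("scene","top"):
    c=dict(np.load(f"pics/{n}0.npz")); P=pts(c); hsv=cv2.cvtColor(c["color"],cv2.COLOR_RGB2HSV)
    H,S,V=[hsv[...,i].astype(int) for i in range(3)]
    for nm,m in dict(green=(H>65)&(H<90)&(S>70)&(V>40),orange=(H>5)&(H<20)&(S>200)&(V>180)).items():
        nl,lab,st,ce=cv2.connectedComponentsWithStats(m.astype(np.uint8))
        for i in range(1,nl):
            if st[i,4]>60:
                q=P[lab==i]; ok=c["depth"][lab==i]>0;q=q[ok]
                print(n,nm,st[i],ce[i].round(1),np.percentile(q,[2,50,98],axis=0).round(3).tolist())
    # points: bed top by height, overarm by height
    box=np.zeros(H.shape,bool); 
    g=(H>65)&(H<90)&(S>50)
    for z0,z1,l in((.006,.02,"bed"),(.075,.095,"arm")):
        mm=(P[...,2]>z0)&(P[...,2]<z1)&(c["depth"]>0)&(P[...,0]>.3)&(P[...,0]<.8)&(P[...,1]>-.1)&(P[...,1]<.15)
        if l=="arm": mm&=g
        mk=mm.astype(np.uint8); mk=cv2.morphologyEx(mk,cv2.MORPH_OPEN,np.ones((3,3)))
        nl,lab,st,ce=cv2.connectedComponentsWithStats(mk)
        for i in range(1,nl):
            if st[i,4]>150:
                q=P[lab==i]; r=cv2.minAreaRect((q[:,:2]*1000).astype(np.float32)); print(n,l,st[i],r,np.median(q[:,2]))
E
python3 m1.py
```

```text
scene green [326  76  19  13 140] [334.9  82.8] [[0.427, 0.608, 0.038], [0.453, 0.614, 0.054], [0.469, 0.636, 0.069]]
scene green [ 209  222   96   86 2399] [262.6 267.5] [[0.478, 0.004, 0.009], [0.623, 0.032, 0.014], [0.695, 0.103, 0.088]]
scene orange [317 167  16   9  73] [324.6 171.2] [[0.565, 0.33, 0.032], [0.583, 0.337, 0.035], [0.601, 0.346, 0.038]]
scene bed [ 209  223   76   84 2354] ((578.47705078125, 55.788761138916016), (80.65467834472656, 222.6563262939453), 79.2387924194336) 0.012801628702737489
scene arm [261 257  44  33 738] ((656.3214721679688, 40.88291549682617), (48.19661331176758, 80.79977416992188), 80.02009582519531) 0.08529443258949193
top green [ 306  139   47  107 2057] [330.4 188.6] [[0.476, 0.007, 0.009], [0.603, 0.052, 0.013], [0.691, 0.106, 0.087]]
top bed [ 306  149   47   97 2584] ((582.6661376953125, 56.61632537841797), (80.03082275390625, 227.65591430664062), 79.44967651367188) 0.012233000299449959
top arm [325 139  26  38 575] ((655.91748046875, 42.810794830322266), (47.38829040527344, 82.06367492675781), 79.27302551269531) 0.08486548464529997
```

```bash
cat > m2.py <<'E'
from h import *
import sys
tag=sys.argv[1] if len(sys.argv)>1 else "0"
for n in("scene","top"):
    c=dict(np.load(f"pics/{n}{tag}.npz")); P=pts(c); hsv=cv2.cvtColor(c["color"],cv2.COLOR_RGB2HSV)
    H,S,V=[hsv[...,i].astype(int) for i in range(3)]
    D=c["depth"]>0
    # nipper side edges: bins in approx frame
    o=np.array([.637,.046]); a=-.183; 
    for it in range(3):
        e=np.array([np.cos(a),np.sin(a)]); f=np.array([-e[1],e[0]])
        q=P[...,:2]-o; X=q@e; Y=q@f
        b=D&(P[...,2]>.007)&(P[...,2]<.018)&(X>-.18)&(X<-.03)&(abs(Y)<.06)
        xs=[];ms=[];ws=[]
        for x0 in np.arange(-.16,-.035,.006):
            k=b&(X>=x0)&(X<x0+.006)
            if k.sum()>8: xs.append(x0+.003); ms.append((Y[k].max()+Y[k].min())/2); ws.append(np.ptp(Y[k]))
        p=np.polyfit(xs,ms,1); a+=np.arctan(p[0]); o=o+f*p[1]
    print(n,"yaw",a,"bed front X",X[b].min(),"width",np.median(ws))
    ar=D&(P[...,2]>.078)&(P[...,2]<.092)&(X>-.04)&(X<.08)&(abs(Y)<.035)
    print(" arm X",X[ar].min(),X[ar].max(),"Y",Y[ar].min(),Y[ar].max(),"o",o)
    kn=D&(P[...,2]>.115)&(P[...,2]<.14)&(abs(X)<.05)&(abs(Y)<.05)
    r=cv2.minAreaRect((P[kn][:,:2]*1000).astype(np.float32)); print(" knob",kn.sum(),r,P[kn].mean(0),np.median(P[kn][:,2]))
    # gauge
    reg=D&(P[...,0]>.5)&(P[...,0]<.78)&(P[...,1]>.28)&(P[...,1]<.42)
    hd=reg&(P[...,2]>.022)&(P[...,2]<.045)&(S>150)&(H<25)&(P[...,0]<.64)
    r=cv2.minAreaRect((P[hd][:,:2]*1000).astype(np.float32)); print(" handle",hd.sum(),r,np.median(P[hd],0), r[0])
    w=reg&(S<40)&(V>150)&(P[...,2]<.015)
    ys,xs=np.nonzero(w); 
    nl,lab,st,ce=cv2.connectedComponentsWithStats(w.astype(np.uint8)); i=1+st[1:,4].argmax(); ys,xs=np.nonzero(lab==i)
    q=onz(c,np.stack([xs,ys],1),.003)[:,:2]*1000
    r=cv2.minAreaRect(q.astype(np.float32)); print(" blade",len(xs),r, cv2.fitLine(q.astype(np.float32),cv2.DIST_L2,0,.01,.01).ravel())
E
python3 m2.py
```

```text
scene yaw -0.3378796744705346 bed front X -0.17462912915779696 width 0.07904324396936535
 arm X -0.022979159511627094 0.059175255608557735 Y -0.007123164067107712 0.03496555124134347 o [0.63298902 0.02634917]
 knob 182 ((636.5899658203125, 44.85375213623047), (12.900957107543945, 46.676509857177734), 71.94715118408203) [0.63805506 0.04315795 0.12539779] 0.12663782842047072
 handle 122 ((581.2587280273438, 338.4934997558594), (39.615596771240234, 17.979482650756836), 12.089620590209961) [0.58258093 0.33523589 0.03349616] (581.2587280273438, 338.4934997558594)
 blade 296 ((654.473876953125, 350.6455078125), (109.80976867675781, 22.028060913085938), 7.924635410308838) [9.9064869e-01 1.3643746e-01 6.5473315e+02 3.5094458e+02]
top yaw -0.18408866045067654 bed front X -0.16905988833659866 width 0.0785937758089913
 arm X -0.02181702115449191 0.06024449120317473 Y -0.024076308625087077 0.02399781708755667 o [0.63711299 0.04661054]
 knob 129 ((637.3362426757812, 46.485069274902344), (12.191529273986816, 46.35935592651367), 71.0345230102539) [0.63659552 0.04700585 0.12631718] 0.12651557748215048
 handle 113 ((581.9196166992188, 339.4154357910156), (38.91484069824219, 13.238799095153809), 8.58195686340332) [0.58158911 0.33850855 0.03382697] (581.9196166992188, 339.4154357910156)
 blade 367 ((659.8798217773438, 351.6178283691406), (116.73375701904297, 19.697168350219727), 8.194844245910645) [9.8885900e-01 1.4885539e-01 6.6193524e+02 3.5173376e+02]
```

```bash
cat > go.py <<'E'
from h import *
import sys
from rig import env
# go.py x y z(m) yaw(deg tool x) -> shift mm and rotvec deg, tool down
def go(x,y,z,yaw,s=None):
    s=s or env.sense(); Q=R.from_quat(s["tcp_rot"],scalar_first=True)
    d=Q.inv().apply(np.array([x,y,z])-s["eef_pos"])*1000
    T=R.from_euler("z",yaw,degrees=True)*R.from_euler("x",180,degrees=True)
    return d.round(2),(Q.inv()*T).as_rotvec(degrees=True).round(2)
if __name__=="__main__":
    s=env.sense(); Q=R.from_quat(s["tcp_rot"],scalar_first=True).as_matrix()
    print("t",round(s["t"],2),"p",s["eef_pos"].round(4),"yaw",np.degrees(np.arctan2(Q[1,0],Q[0,0])).round(2),"zax",Q[:,2].round(4),"F",s["force"].round(2),"T",s["torque"].round(3),"g",round(s["grip_width"]*85.4,2),"q",s["qpos"].round(3))
    if len(sys.argv)>4: print(*go(*map(float,sys.argv[1:5]),s))
E
python3 go.py .5818 .339 .12 188.5
```

```text
t 0.1 p [ 0.2281 -0.5814  0.2306] yaw 21.42 zax [-5.0e-04  1.3e-03 -1.0e+00] F [-0.13  0.7  -0.71] T [-0.044 -0.022 -0.03 ] g 85.53 q [-1.216  0.424  1.631  0.     1.089 -0.019]
[ 665.36 -727.52  111.67] [-1.0000e-02 -1.2000e-01 -1.6708e+02]
```

{"fn": "play_rows", "kwargs": {"plan": [[[33,-36,2,0,0,-8.4],[67,-73,5,0,0,-16.7],[100,-109,7,0,0,-25.1],[133,-146,10,0,0,-33.4],[166,-182,13,0,0,-41.8],[200,-218,16,0,0,-50.1],[233,-255,20,0,0,-58.5],[266,-291,24,0,0,-66.8],[299,-327,28,0,0,-75.2],[333,-364,32,0,0,-83.5],[366,-400,36,0,0,-91.9],[399,-437,40,0,0,-100.2],[432,-473,44,0,0,-108.6],[466,-509,48,0,0,-117],[499,-546,52,0,0,-125.3],[532,-582,55,0,0,-133.7],[566,-618,57,0,0,-142],[599,-655,59,0,0,-150.4],[632,-691,60,0,0,-158.7],[665,-727,60,0,0,-167.1]]], "hand": 85}}

```text
t: 2.1
eef_pos: [0.5818, 0.3397, 0.1706]
tcp_rot: [-0.001, -0.077, 0.997, -0.0]
force: [0.6, -0.7, 0.3]
grip_width: 0.993
```

```bash
python3 go.py .5818 .339 .006 188.5;  python3 go.py .5818 .339 .05 188.5
```

```text
t 2.1 p [0.5818 0.3397 0.1706] yaw -171.12 zax [-1.e-03 -6.e-04 -1.e+00] F [ 0.56 -0.73  0.26] T [-0.028 -0.037 -0.023] g 84.77 q [ 0.511  0.561  1.555 -0.     1.027 -1.215]
[-6.0000e-02 -6.5000e-01  1.6459e+02] [-0.03 -0.06  0.38]
t 2.1 p [0.5818 0.3397 0.1706] yaw -171.12 zax [-1.e-03 -6.e-04 -1.e+00] F [ 0.56 -0.73  0.26] T [-0.028 -0.037 -0.023] g 84.77 q [ 0.511  0.561  1.555 -0.     1.027 -1.215]
[-2.0000e-02 -6.7000e-01  1.2059e+02] [-0.03 -0.06  0.38]
```

{"fn": "play_rows", "kwargs": {"plan": [[[0,0,30,0,0,0],[0,-0.5,70,0,0,0],[0,-0.5,110,0,0,0],[0,-0.5,140,0,0,0],[0,-0.5,155,0,0,0],[0,-0.5,164,0,0,0],[0,-0.5,164,0,0,0],[0,-0.5,164,0,0,0]]]}}

```text
t: 2.9
eef_pos: [0.5829, 0.3378, 0.0086]
tcp_rot: [0.001, -0.074, 0.997, 0.0]
force: [1.0, 0.5, 0.4]
grip_width: 0.992
```

```bash
python3 go.py .5818 .339 .006 188.5
python3 - <<'E'
from rig import env
import cv2
c=env.camera("scene"); im=c["color"][120:240,250:410,::-1]; cv2.imwrite("pics/s1.png",cv2.resize(im,(800,600),interpolation=cv2.INTER_NEAREST))
E
```

```text
t 2.9 p [0.5829 0.3378 0.0086] yaw -171.49 zax [ 0.0017  0.001  -1.    ] F [1.03 0.55 0.36] T [ 0.024  0.016 -0.001] g 84.71 q [ 0.508  0.776  1.604  0.     0.759 -1.212]
[0.87 1.36 2.63] [0.04 0.11 0.01]
```

View pics/s1.png

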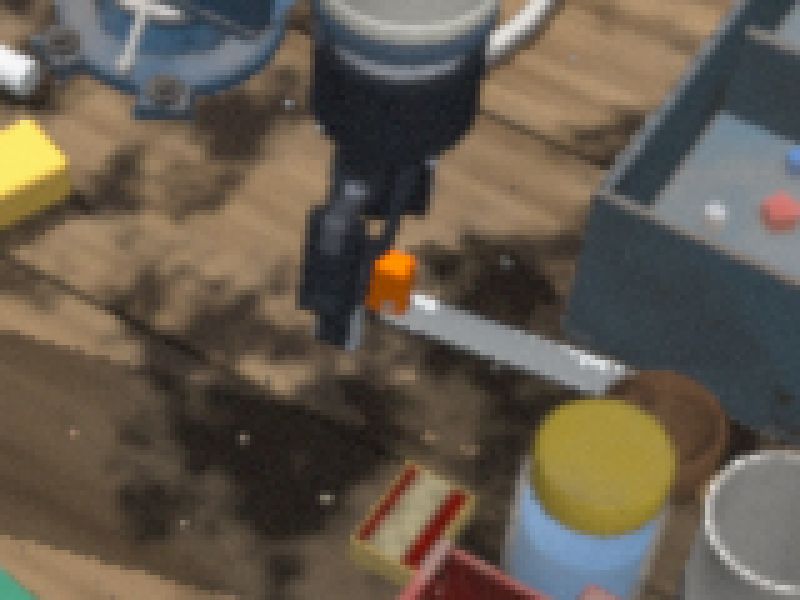

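The handle (about (390,280) in this crop) is between the fingers, so I close.

{"fn": "play_rows", "kwargs": {"plan": [[[0,0,0,0,0,0],[0,0,0,0,0,0],[0,0,0,0,0,0],[0,0,0,0,0,0],[0,0,0,0,0,0],[0,0,0,0,0,0],[0,0,0,0,0,0],[0,0,0,0,0,0],[0,0,0,0,0,0],[0,0,0,0,0,0]]], "hand": 0, "force": 60}}

```text
t: 3.95
eef_pos: [0.5822, 0.3375, 0.0076]
tcp_rot: [0.0, -0.074, 0.997, 0.0]
force: [-0.3, -0.9, 5.2]
grip_width: 0.153
```

```bash
python3 go.py .5818 .339 .12 188.5
```

```text
t 3.95 p [0.5822 0.3375 0.0076] yaw -171.48 zax [ 5.e-04  3.e-04 -1.e+00] F [-0.29 -0.89  5.25] T [ 0.014  0.056 -0.036] g 13.07 q [ 0.508  0.778  1.605  0.     0.759 -1.212]
[ 8.0000e-02  1.5700e+00 -1.1235e+02] [0.02 0.03 0.02]
```

{"fn": "play_rows", "kwargs": {"plan": [[[0,0,-5,0,0,0],[0,0,-20,0,0,0],[0,0,-45,0,0,0],[0,0,-75,0,0,0],[0,0,-100,0,0,0],[0,0,-115,0,0,0],[0,0,-120,0,0,0],[0,0,-120,0,0,0]]]}}

```text
t: 4.75
eef_pos: [0.582, 0.3373, 0.1278]
tcp_rot: [0.0, -0.074, 0.997, 0.0]
force: [-0.8, 0.1, -0.8]
grip_width: 0.156
```

```bash
cat > snap.py <<'E'
from rig import env
import cv2,sys,numpy as np
t=sys.argv[1]
for n in("scene","top"):
    c=env.camera(n); np.savez(f"pics/{n}{t}.npz",**c); cv2.imwrite(f"pics/{n}{t}.png",c["color"][:,:,::-1])
E
python3 snap.py 2; python3 go.py .43 .084 .12 169.45; python3 -c "
import cv2,numpy as np
a=cv2.imread('pics/scene2.png')[100:260,240:400];b=cv2.imread('pics/top2.png')[100:260,140:300]
cv2.imwrite('pics/z3.png',np.hstack([cv2.resize(x,(400,400),interpolation=0) for x in(a,b)]))"
```

```text
t 4.85 p [0.5812 0.3369 0.1261] yaw -171.48 zax [-0.0018 -0.001  -1.    ] F [ 0.17  0.27 -1.17] T [ 0.035  0.023 -0.003] g 12.88 q [ 0.508  0.613  1.582 -0.     0.95  -1.212]
[ 186.93 -227.69    6.65] [-0.06 -0.1  19.07]
```

View pics/z3.png

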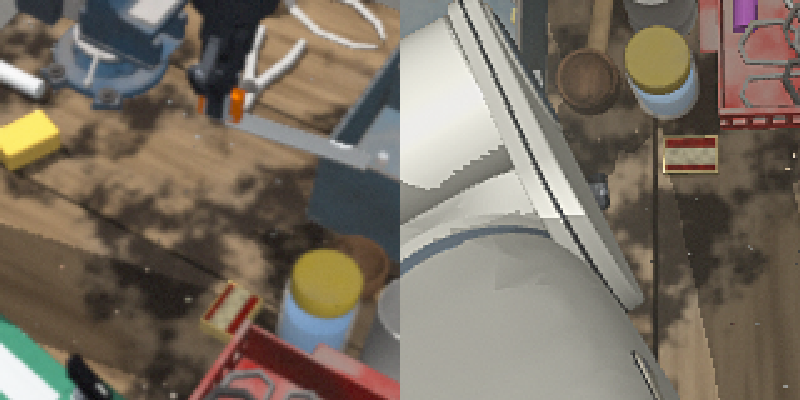

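Scene crop: the gauge is lifted level, with the orange handle in the fingers and the blade pointing away. The arm hides it in the top view. Next I measure its pitch and yaw in the hand.

```bash
cat > blade.py <<'E'
from h import *
import sys
from rig import env
c=dict(np.load(f"pics/scene{sys.argv[1]}.npz")); s=env.sense()
Q=R.from_quat(s["tcp_rot"],scalar_first=True); P=pts(c)
L=Q.inv().apply(P.reshape(-1,3)-s["eef_pos"]).reshape(P.shape)*1000  # tool frame mm; gauge x = -tool x
X=-L[...,0];Y=-L[...,1]*-1;Z=-L[...,2]
m=(c["depth"]>0)&(X>28)&(X<160)&(abs(Y)<25)&(abs(Z)<20)
nl,lab,st,ce=cv2.connectedComponentsWithStats(m.astype(np.uint8)); i=1+st[1:,4].argmax(); k=lab==i
print(st[i],"X",X[k].min(),X[k].max(),"Y",Y[k].min(),Y[k].max())
for it in range(2):
    pz=np.polyfit(X[k],Z[k],1); r=Z-np.polyval(pz,X); k&=abs(r)<4
print("top z=%.4f*X+%.2f resid %.2f n %d"%(*pz,r[k].std(),k.sum()))
xs=[];ms=[];w=[]
for x0 in range(30,136,6):
    b=k&(X>=x0)&(X<x0+6)
    if b.sum()>5: xs.append(x0+3);ms.append((Y[b].max()+Y[b].min())/2);w.append(np.ptp(Y[b]))
print("toolY mid =",np.polyfit(xs,ms,1),"w",np.median(w), "Xmax",np.percentile(X[k],[98,100]))
E
python3 blade.py 2
```

```text
[338 146  50  22 373] X 28.0302338001951 137.09167032340767 Y -11.083689462371444 12.584564718730567
top z=0.0000*X+-1.64 resid 1.36 n 369
toolY mid = [0.00116856 0.21903132] w 20.17158272848443 Xmax [135.03496684 137.09167032]
```

```bash
python3 go.py .4502 .0805 .12 169.45
```

```text
t 4.85 p [0.5812 0.3369 0.1261] yaw -171.48 zax [-0.0018 -0.001  -1.    ] F [ 0.17  0.27 -1.17] T [ 0.035  0.023 -0.003] g 12.88 q [ 0.508  0.613  1.582 -0.     0.95  -1.212]
[ 167.47 -234.15    6.62] [-0.06 -0.1  19.07]
```

{"fn": "play_rows", "kwargs": {"plan": [[[15,0,0,0,0,0],[45,-5,0,0,0,0],[75,-20,0,0,0,2],[100,-50,0,0,0,5],[120,-85,0,0,0,9],[140,-125,0,0,0,13],[155,-165,0,0,0,17],[162,-200,0,0,0,19],[166,-225,3,0,0,19],[167,-234,6,0,0,19],[167,-234,7,0,0,19],[167,-234,7,0,0,19]]]}}

```text
t: 6.05
eef_pos: [0.4513, 0.0816, 0.1197]
tcp_rot: [-0.001, 0.091, 0.996, -0.0]
force: [0.2, -0.2, -0.7]
grip_width: 0.153
```

```bash
python3 snap.py 3; python3 go.py .4502 .0805 .022 169.45;python3 blade.py 3; python3 -c "
import cv2,numpy as np
a=cv2.imread('pics/scene3.png')[150:310,170:330];b=cv2.imread('pics/top3.png')[130:290,240:400]
cv2.imwrite('pics/z4.png',np.hstack([cv2.resize(x,(400,400),interpolation=0) for x in(a,b)]))"
```

```text
t 6.15 p [0.4515 0.0821 0.1201] yaw 169.58 zax [-2.e-04  1.e-04 -1.e+00] F [-0.19  0.07 -1.02] T [-0.004 -0.022  0.051] g 13.18 q [ 0.154  0.364  2.065  0.     0.713 -1.235]
[ 1.   -1.82 98.12] [ 0.   -0.01  0.13]
[216 203  44  37 465] X 28.64820838180593 135.9812956480072 Y -11.167132135176866 10.110742142126439
top z=-0.0014*X+-4.03 resid 1.26 n 463
toolY mid = [ 3.81334751e-04 -7.32536226e-01] w 19.25320541721146 Xmax [134.62312463 135.98129565]
```

View pics/z4.png

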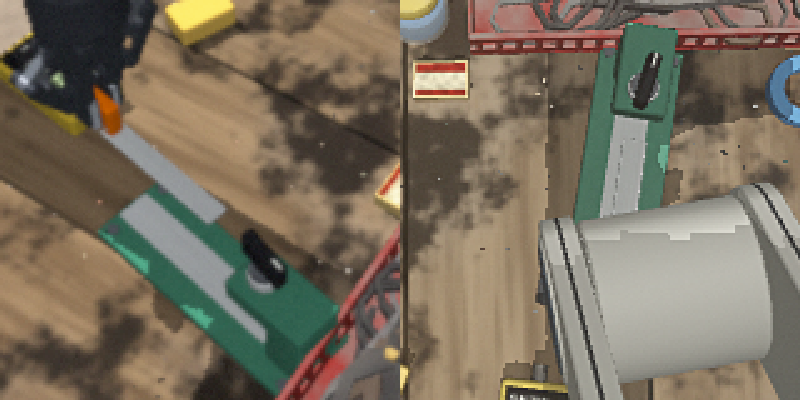

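{"fn": "play_rows", "kwargs": {"plan": [[[1,-1,15,0,0,0],[1,-2,40,0,0,0],[1,-2.2,65,0,0,0],[1,-2.2,83,0,0,0],[1,-2.2,92,0,0,0],[1,-2.2,95,0,0,0],[1,-2.2,95,0,0,0],[1,-2.2,95,0,0,0]]]}}

```text
t: 6.95
eef_pos: [0.4506, 0.0795, 0.026]
tcp_rot: [0.001, 0.091, 0.996, 0.0]
force: [0.9, 0.4, -0.7]
grip_width: 0.152
```

```bash
python3 snap.py 4; python3 go.py .4502 .0801 .020 169.45;python3 blade.py 4; python3 -c "
import cv2,numpy as np
a=cv2.imread('pics/scene4.png')[150:310,170:330];b=cv2.imread('pics/top4.png')[130:290,240:400]
cv2.imwrite('pics/z5.png',np.hstack([cv2.resize(x,(400,400),interpolation=0) for x in(a,b)]))"
```

```text
t 7.05 p [0.4507 0.0793 0.0261] yaw 169.52 zax [ 1.6e-03  3.0e-04 -1.0e+00] F [ 0.71 -0.12 -1.43] T [0.012 0.043 0.012] g 13.07 q [ 0.148  0.554  2.096  0.     0.49  -1.24 ]
[0.63 0.65 6.09] [0.03 0.09 0.07]
[ 216  226   50   51 1106] X 28.231595510619545 159.74367480210861 Y -24.987379660482333 24.76157650790065
top z=-0.0265*X+-9.26 resid 1.24 n 452
toolY mid = [ 0.00833913 -0.98929785] w 48.50934313787148 Xmax [156.99476404 159.7436748 ]
```

View pics/z5.png

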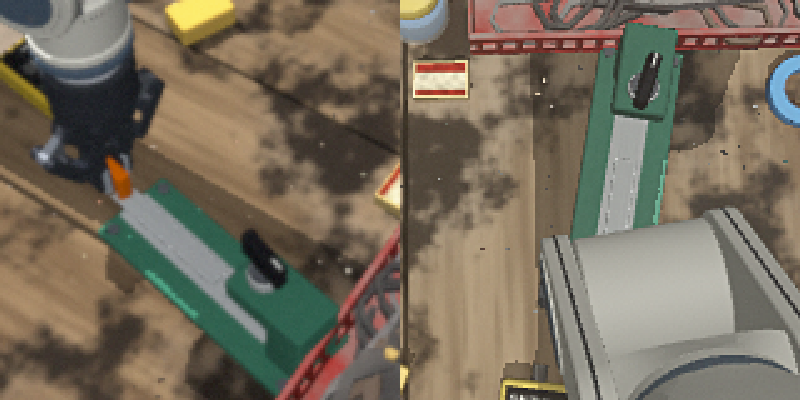

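Both views show the blade centred over the white strip on the bed, with its tip in front of the overarm. I lower until it touches.

{"fn": "play_rows", "kwargs": {"plan": [[[0,0.4,2,0,0,0],[0,0.4,4,0,0,0],[0,0.4,5,0,0,0],[0,0.4,5.5,0,0,0],[0,0.4,5.5,0,0,0]]]}}

```text
t: 7.55
eef_pos: [0.4501, 0.0795, 0.0197]
tcp_rot: [-0.0, 0.091, 0.996, -0.0]
force: [-0.5, 0.0, -0.6]
grip_width: 0.15
```

```bash
python3 go.py .4502 .0801 .020 169.45
```

```text
t 7.55 p [0.4501 0.0795 0.0197] yaw 169.51 zax [-2.e-04 -0.e+00 -1.e+00] F [-0.5   0.02 -0.56] T [ 0.001  0.021 -0.   ] g 12.82 q [ 0.149  0.568  2.096  0.     0.478 -1.239]
[-0.03  0.59 -0.29] [-0.   -0.01  0.06]
```

{"fn": "play_rows", "kwargs": {"plan": [[[0,0,0.5,0,0,0],[0,0,1,0,0,0],[0,0,1,0,0,0]]]}}

```text
t: 7.85
eef_pos: [0.4501, 0.0796, 0.0193]
tcp_rot: [0.0, 0.091, 0.996, 0.0]
force: [-2.0, -0.3, 8.0]
grip_width: 0.154
```

```bash
python3 go.py .4502 .0801 .020 169.45
```

```text
t 7.85 p [0.4501 0.0796 0.0193] yaw 169.52 zax [ 1.e-04  0.e+00 -1.e+00] F [-1.96 -0.28  7.97] T [-0.048  0.196 -0.032] g 13.14 q [ 0.149  0.569  2.096  0.     0.476 -1.239]
[-0.04  0.52 -0.73] [0.   0.   0.07]
```

{"fn": "play_rows", "kwargs": {"plan": [[[0,0,-0.6,0,0,0],[-2,0.2,-0.6,0,0,0],[-6,0.5,-0.6,0,0,0],[-12,0.5,-0.6,0,0,0],[-18,0.5,-0.6,0,0,0],[-24,0.5,-0.6,0,0,0],[-30,0.5,-0.6,0,0,0],[-36,0.5,-0.6,0,0,0],[-42,0.5,-0.6,0,0,0],[-48,0.5,-0.6,0,0,0],[-54,0.5,-0.6,0,0,0],[-60,0.5,-0.6,0,0,0],[-65,0.5,-0.6,0,0,0],[-68,0.5,-0.6,0,0,0],[-70,0.5,-0.6,0,0,0],[-70,0.5,-0.6,0,0,0]]]}}

```text
t: 9.45
eef_pos: [0.5194, 0.0673, 0.0194]
tcp_rot: [0.0, 0.091, 0.996, 0.0]
force: [0.2, 0.5, 0.3]
grip_width: 0.152
```

```bash
python3 go.py .5239 .0667 .0193 169.45;python3 snap.py 5; python3 -c "
import cv2,numpy as np
a=cv2.imread('pics/scene5.png')[190:310,190:310];b=cv2.imread('pics/top5.png')[130:250,270:390]
cv2.imwrite('pics/z6.png',np.hstack([cv2.resize(x,(400,400),interpolation=0) for x in(a,b)]))"
```

```text
t 9.45 p [0.5194 0.0673 0.0194] yaw 169.52 zax [ 6.e-04  0.e+00 -1.e+00] F [0.25 0.51 0.33] T [-0.034 -0.095  0.023] g 12.95 q [ 0.106  0.62   1.952 -0.     0.569 -1.282]
[-4.51  0.23  0.11] [0.01 0.03 0.07]
```

View pics/z6.png

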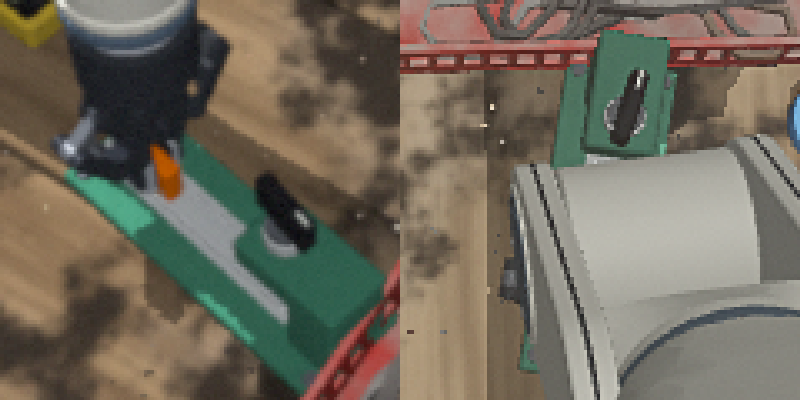

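The blade has slid under the overarm along the strip with no resistance. I creep to the stop and watch the force.

{"fn": "play_rows", "kwargs": {"plan": [[[-1,0,0,0,0,0],[-2,0,0,0,0,0],[-3,0,0,0,0,0],[-3,0,0,0,0,0]]]}}

```text
t: 9.95
eef_pos: [0.5223, 0.0668, 0.0194]
tcp_rot: [0.0, 0.091, 0.996, 0.0]
force: [0.5, 0.2, 1.0]
grip_width: 0.153
```

{"fn": "play_rows", "kwargs": {"plan": [[[-0.7,0,0,0,0,0],[-1.2,0,0,0,0,0],[-1.2,0,0,0,0,0]]]}}

```text
t: 10.25
eef_pos: [0.5233, 0.0665, 0.0194]
tcp_rot: [0.0, 0.091, 0.996, 0.0]
force: [-0.1, -0.0, -0.4]
grip_width: 0.148
```

{"fn": "play_rows", "kwargs": {"plan": [[[-0.5,0,0,0,0,0],[-1,0,0,0,0,0],[-1,0,0,0,0,0]]]}}

```text
t: 10.55
eef_pos: [0.5239, 0.0664, 0.0194]
tcp_rot: [-0.0, 0.091, 0.996, -0.0]
force: [-2.3, 1.2, 1.2]
grip_width: 0.149
```

{"fn": "play_rows", "kwargs": {"plan": [[[-0.5,0,0,0,0,0],[-0.8,0,0,0,0,0],[-0.8,0,0,0,0,0]]]}}

```text
t: 10.85
eef_pos: [0.5239, 0.0664, 0.0194]
tcp_rot: [-0.001, 0.091, 0.996, -0.0]
force: [-5.0, 1.5, 5.7]
grip_width: 0.153
```

The stop is felt at exactly the expected position. I ease off and release.

{"fn": "play_rows", "kwargs": {"plan": [[[0.8,0,0,0,0,0],[1,0,0.3,0,0,0],[1,0,0.3,0,0,0]]]}}

```text
t: 11.15
eef_pos: [0.5239, 0.0664, 0.0194]
tcp_rot: [-0.0, 0.091, 0.996, -0.0]
force: [-3.5, 0.8, 5.1]
grip_width: 0.154
```

{"fn": "play_rows", "kwargs": {"plan": [[[0,0,0,0,0,0],[0,0,0,0,0,0],[0,0,0,0,0,0],[0,0,0,0,0,0],[0,0,0,0,0,0]]], "hand": 50}}

```text
t: 11.65
eef_pos: [0.524, 0.0664, 0.0191]
tcp_rot: [0.0, 0.091, 0.996, 0.0]
force: [-0.8, 0.9, 0.7]
grip_width: 0.587
```

```bash
python3 go.py .637 .0457 .17 161.5
```

```text
t 11.65 p [0.524  0.0664 0.0191] yaw 169.52 zax [ 1.e-04  0.e+00 -1.e+00] F [-0.79  0.9   0.75] T [ 0.015  0.002 -0.031] g 50.17 q [ 0.104  0.625  1.942 -0.     0.575 -1.284]
[-114.86    0.19 -150.92] [0.   0.01 8.02]
```

{"fn": "play_rows", "kwargs": {"plan": [[[0,0,-10,0,0,0],[0,0,-40,0,0,0],[0,0,-80,0,0,0],[0,0,-120,0,0,0],[0,0,-150,0,0,0],[0,0,-170,0,0,0],[0,0,-172,0,0,0]]]}}

```text
t: 12.35
eef_pos: [0.5257, 0.0666, 0.1946]
tcp_rot: [0.003, 0.091, 0.996, 0.001]
force: [0.3, 0.6, -0.1]
grip_width: 0.585
```

```bash
python3 snap.py 6; python3 go.py .637 .0457 .19 161.5; python3 -c "
import cv2,numpy as np
a=cv2.imread('pics/scene6.png')[190:310,190:310];b=cv2.imread('pics/top6.png')[130:250,270:390]
cv2.imwrite('pics/z7.png',np.hstack([cv2.resize(x,(400,400),interpolation=0) for x in(a,b)]))"
```

```text
t 12.45 p [0.524  0.0664 0.1917] yaw 169.52 zax [ 1.3e-03  1.0e-04 -1.0e+00] F [-0.49 -0.37  0.26] T [-0.01  -0.006 -0.027] g 49.68 q [ 0.104  0.335  1.876 -0.     0.93  -1.284]
[-114.89    0.17    1.81] [0.03 0.07 8.02]
```

View pics/z7.png

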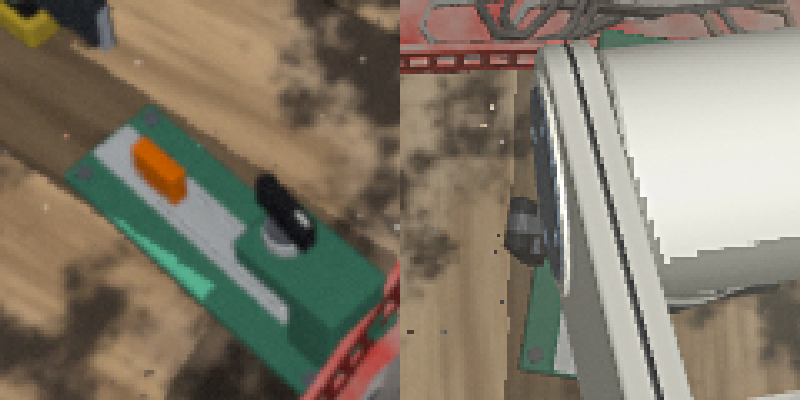

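The gauge sits flat on the strip, handle at about (160,170) in the left crop, blade under the overarm. I check its level in depth and re-measure the knob.

```bash
cat > chk.py <<'E'
from h import *
import sys
c=dict(np.load(f"pics/scene{sys.argv[1]}.npz")); P=pts(c); D=c["depth"]>0
hsv=cv2.cvtColor(c["color"],cv2.COLOR_RGB2HSV); H,S,V=[hsv[...,i].astype(int) for i in range(3)]
o=np.array([.637,.0457]);a=-.184;e=np.array([np.cos(a),np.sin(a)]);f=np.array([-e[1],e[0]])
q=P[...,:2]-o;X=q@e*1000;Y=q@f*1000;Z=P[...,2]*1000
h=D&(Z>38)&(Z<60)&(X>-150)&(X<-80)&(abs(Y)<20)&(S>150)&(H<25)
r=cv2.minAreaRect(np.stack([X[h],Y[h]],1).astype(np.float32)); print("handle top",r,np.median(Z[h]),np.polyfit(X[h],Z[h],1))
b=D&(X>-92)&(X<-28)&(abs(Y)<8)&(Z<25); print("blade z fit",np.polyfit(X[b],Z[b],1),"at -30:",np.polyval(np.polyfit(X[b],Z[b],1),-30),b.sum())
b=D&(X>-92)&(X<-28)&(Y>-36)&(Y<-15)&(Z<25); print("bed z",np.median(Z[b]))
kn=D&(Z>120)&(Z<133)&(abs(X)<35)&(abs(Y)<35)
r=cv2.minAreaRect(np.stack([X[kn],Y[kn]],1).astype(np.float32)); print("knob",r,np.median(Z[kn]))
p=np.stack([X[kn],Y[kn]],1); p=p-p.mean(0); print("knob PCA angle",np.degrees(np.arctan2(*np.linalg.svd(p,full_matrices=0)[2][0][::-1])))
E
python3 chk.py 6
```

```text
handle top ((-114.01141357421875, -1.368499755859375), (39.6396598815918, 13.47185230255127), 0.5003166794776917) 46.246805952781635 [-3.86264893e-02  4.12409857e+01]
blade z fit [1.10804771e-03 1.58523295e+01] at -30: 15.819088076443888 138
bed z 12.756141273837894
knob ((0.1604137420654297, -0.9300088882446289), (12.198454856872559, 45.40785598754883), 82.77567291259766) 127.02956945797838
knob PCA angle -7.958800345941732
```

{"fn": "play_rows", "kwargs": {"plan": [[[-10,0,0,0,0,1],[-35,0,0,0,0,3],[-70,0,0,0,0,5],[-100,0,0,0,0,7.5],[-113,0.2,10,0,0,7.5],[-115,0.2,30,0,0,7.5],[-115,0.2,50,0,0,7.5],[-115,0.2,58,0,0,7.5],[-115,0.2,58,0,0,7.5]]], "hand": 40}}

```text
t: 13.35
eef_pos: [0.6352, 0.0456, 0.1305]
tcp_rot: [-0.002, 0.156, 0.988, -0.0]
force: [0.1, 0.6, -0.4]
grip_width: 0.467
```

```bash
python3 snap.py 7; python3 go.py .637 .0458 .1045 162; python3 -c "
import cv2,numpy as np
a=cv2.imread('pics/scene7.png')[190:310,190:310]
cv2.imwrite('pics/z8.png',np.hstack([cv2.resize(x,(500,500),interpolation=0) for x in(a,)]))"
```

```text
t 13.45 p [0.6369 0.0458 0.133 ] yaw 162.04 zax [-6.e-04 -0.e+00 -1.e+00] F [ 0.12 -0.81  0.15] T [ 0.004  0.01  -0.04 ] g 39.93 q [ 0.053  0.561  1.66   0.     0.921 -1.204]
[-0.1   0.07 28.45] [-0.01 -0.03  0.04]
```

View pics/z8.png

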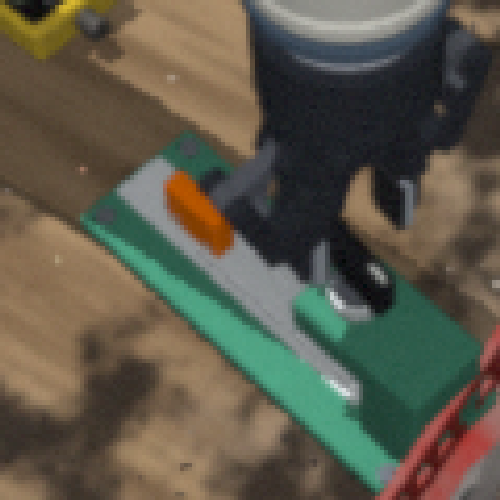

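The fingers stand on both sides of the black bar (about (360,265)). I descend and grip gently.

{"fn": "play_rows", "kwargs": {"plan": [[[0,0,10,0,0,0],[0,0,20,0,0,0],[0,0,26,0,0,0],[0,0,28,0,0,0],[0,0,28,0,0,0],[0,0,28,0,0,0]]]}}

```text
t: 14.05
eef_pos: [0.6372, 0.0457, 0.1053]
tcp_rot: [0.0, 0.156, 0.988, 0.0]
force: [0.4, -0.5, 0.9]
grip_width: 0.471
```

{"fn": "play_rows", "kwargs": {"plan": [[[0,0,0,0,0,0],[0,0,0,0,0,0],[0,0,0,0,0,0],[0,0,0,0,0,0],[0,0,0,0,0,0],[0,0,0,0,0,0]]], "hand": 0, "force": 50}}

```text
t: 14.65
eef_pos: [0.6374, 0.0459, 0.1056]
tcp_rot: [0.0, 0.156, 0.988, 0.0]
force: [-0.7, 2.3, 6.4]
grip_width: 0.13
```

```bash
python3 go.py .637 .0458 .1045 162
```

```text
t 14.65 p [0.6374 0.0459 0.1056] yaw 162.02 zax [ 8.e-04  2.e-04 -1.e+00] F [-0.66  2.35  6.4 ] T [0.268 0.146 0.057] g 11.06 q [ 0.053  0.598  1.671  0.     0.872 -1.204]
[ 0.35 -0.18  1.1 ] [0.02 0.04 0.02]
```

{"fn": "play_rows", "kwargs": {"plan": [[[0,0,0,0,0,3],[0,0,0,0,0,7],[0,0,0,0,0,11],[0,0,0,0,0,15],[0,0,0,0,0,19],[0,0,0,0,0,23],[0,0,0,0,0,27],[0,0,0,0,0,30]]]}}

```text
t: 15.45
eef_pos: [0.6374, 0.0459, 0.1056]
tcp_rot: [0.0, 0.408, 0.913, 0.0]
force: [0.3, 2.1, 5.3]
grip_width: 0.13
```

```bash
python3 go.py .637 .0458 .1045 162
```

```text
t 15.45 p [0.6374 0.0459 0.1056] yaw 131.88 zax [ 9.e-04  3.e-04 -1.e+00] F [0.28 2.07 5.33] T [0.306 0.11  0.143] g 11.09 q [ 0.053  0.598  1.671  0.     0.872 -0.678]
[ 0.19 -0.41  1.12] [ 4.000e-02  3.000e-02 -3.012e+01]
```

{"fn": "play_rows", "kwargs": {"plan": [[[0,0,0,0,0,4],[0,0,0,0,0,8],[0,0,0,0,0,12],[0,0,0,0,0,16],[0,0,0,0,0,20],[0,0,0,0,0,24],[0,0,0,0,0,28],[0,0,0,0,0,30]]]}}

```text
t: 16.25
eef_pos: [0.6375, 0.046, 0.1056]
tcp_rot: [0.0, 0.63, 0.777, 0.0]
force: [-1.4, 3.3, 4.9]
grip_width: 0.132
```

```bash
cat > tq.py <<'E'
from rig import env
import numpy as np,sys
from h import R
n=int(sys.argv[1]) if len(sys.argv)>1 else 0
def y(s):
    Q=R.from_quat(s["tcp_rot"],scalar_first=True).as_matrix(); return np.degrees(np.arctan2(Q[1,0],Q[0,0]))
L=[env.sense()]
for i in range(n): env.camera("scene"); L.append(env.sense())
T=np.array([s["torque"][2] for s in L]);F=np.array([s["force"] for s in L])
print("t",L[-1]["t"],"yaw",np.round([y(s) for s in L],2)[[0,-1]],"Tz",T.round(3),"mean %.4f"%T.mean(),"sem %.4f"%(T.std()/np.sqrt(len(T))),"tau6",np.round([s["tau"][5] for s in L],3),"F",F.mean(0).round(2),"q6",L[-1]["qpos"][5].round(4))
E
python3 tq.py 8
```

```text
t 16.65 yaw [101.89 101.99] Tz [ 0.136 -0.    -0.1   -0.14  -0.171 -0.15  -0.096 -0.096 -0.093] mean -0.0789 sem 0.0296 tau6 [-0.021  0.058  0.226 -0.045 -0.121 -0.134 -0.135 -0.135 -0.134] F [-0.62  2.07  5.08] q6 -0.1565
```

Tz was about +0.14 while turning, but reverses sign when held after the overshoot (static friction). So I'll read the torque during a slow, constant creep. First the baseline below 1.5 rad.

{"fn": "play_rows", "kwargs": {"plan": [[[0,0,0,0,0,0.6],[0,0,0,0,0,1.2],[0,0,0,0,0,1.8],[0,0,0,0,0,2.4],[0,0,0,0,0,3]]]}}

```text
t: 17.15
eef_pos: [0.6375, 0.0459, 0.1056]
tcp_rot: [0.0, 0.649, 0.76, 0.0]
force: [-0.5, 2.3, 4.8]
grip_width: 0.128
```

```bash
python3 tq.py
```

```text
t 17.15 yaw [99. 99.] Tz [0.148] mean 0.1484 sem 0.0000 tau6 [-0.016] F [-0.55  2.31  4.84] q6 -0.1041
```

{"fn": "play_rows", "kwargs": {"plan": [[[0,0,0,0,0,0.6],[0,0,0,0,0,1.2],[0,0,0,0,0,1.8],[0,0,0,0,0,2.4],[0,0,0,0,0,3]]]}}

```text
t: 17.65
eef_pos: [0.6374, 0.046, 0.1056]
tcp_rot: [0.0, 0.669, 0.743, 0.0]
force: [-0.6, 2.3, 5.1]
grip_width: 0.13
```

```bash
python3 tq.py
```

```text
t 17.65 yaw [96.01 96.01] Tz [0.165] mean 0.1652 sem 0.0000 tau6 [-0.015] F [-0.64  2.3   5.1 ] q6 -0.0518
```

{"fn": "play_rows", "kwargs": {"plan": [[[0,0,0,0,0,0.6],[0,0,0,0,0,1.2],[0,0,0,0,0,1.8],[0,0,0,0,0,2.4],[0,0,0,0,0,3]]]}}

```text
t: 18.15
eef_pos: [0.6375, 0.046, 0.1056]
tcp_rot: [0.0, 0.688, 0.725, 0.0]
force: [0.1, 2.6, 4.8]
grip_width: 0.126
```

```bash
python3 tq.py
```

```text
t 18.15 yaw [93.01 93.01] Tz [0.107] mean 0.1068 sem 0.0000 tau6 [-0.016] F [0.12 2.63 4.82] q6 0.0006
```

{"fn": "play_rows", "kwargs": {"plan": [[[0,0,0,0,0,0.6],[0,0,0,0,0,1.2],[0,0,0,0,0,1.8],[0,0,0,0,0,2.4],[0,0,0,0,0,3]]]}}

```text
t: 18.65
eef_pos: [0.6375, 0.0459, 0.1056]
tcp_rot: [0.0, 0.707, 0.707, 0.0]
force: [-0.0, 2.9, 5.9]
grip_width: 0.129
```

```bash
python3 tq.py
```

```text
t 18.65 yaw [90. 90.] Tz [0.112] mean 0.1122 sem 0.0000 tau6 [-0.016] F [-0.03  2.88  5.91] q6 0.053
```

{"fn": "play_rows", "kwargs": {"plan": [[[0,0,0,0,0,0.6],[0,0,0,0,0,1.2],[0,0,0,0,0,1.8],[0,0,0,0,0,2.4],[0,0,0,0,0,3]]]}}

```text
t: 19.15
eef_pos: [0.6375, 0.0459, 0.1056]
tcp_rot: [0.0, 0.725, 0.688, 0.0]
force: [-0.4, 2.0, 5.1]
grip_width: 0.128
```

```bash
python3 tq.py
```

```text
t 19.15 yaw [87.01 87.01] Tz [0.187] mean 0.1870 sem 0.0000 tau6 [-0.016] F [-0.4   1.97  5.12] q6 0.1053
```

{"fn": "play_rows", "kwargs": {"plan": [[[0,0,0,0,0,0.6],[0,0,0,0,0,1.2],[0,0,0,0,0,1.8],[0,0,0,0,0,2.4],[0,0,0,0,0,3]]]}}

```text
t: 19.65
eef_pos: [0.6375, 0.046, 0.1056]
tcp_rot: [0.0, 0.743, 0.669, 0.0]
force: [-0.7, 2.5, 6.0]
grip_width: 0.132
```

```bash
python3 tq.py
```

```text
t 19.65 yaw [84.01 84.01] Tz [0.09] mean 0.0897 sem 0.0000 tau6 [-0.016] F [-0.74  2.54  6.  ] q6 0.1577
```

{"fn": "play_rows", "kwargs": {"plan": [[[0,0,0,0,0,0.6],[0,0,0,0,0,1.2],[0,0,0,0,0,1.8],[0,0,0,0,0,2.4],[0,0,0,0,0,3]]]}}

```text
t: 20.15
eef_pos: [0.6375, 0.0459, 0.1056]
tcp_rot: [0.0, 0.76, 0.649, 0.0]
force: [-0.3, 2.6, 5.3]
grip_width: 0.126
```

```bash
python3 tq.py
```

```text
t 20.15 yaw [81.01 81.01] Tz [0.104] mean 0.1039 sem 0.0000 tau6 [-0.016] F [-0.35  2.61  5.25] q6 0.21
```

{"fn": "play_rows", "kwargs": {"plan": [[[0,0,0,0,0,0.6],[0,0,0,0,0,1.2],[0,0,0,0,0,1.8],[0,0,0,0,0,2.4],[0,0,0,0,0,3]]]}}

```text
t: 20.65
eef_pos: [0.6375, 0.0459, 0.1056]
tcp_rot: [0.0, 0.777, 0.629, 0.0]
force: [-0.0, 2.2, 5.1]
grip_width: 0.124
```

```bash
python3 tq.py
```

```text
t 20.65 yaw [78. 78.] Tz [0.024] mean 0.0241 sem 0.0000 tau6 [-0.016] F [-0.02  2.23  5.14] q6 0.2624
```

{"fn": "play_rows", "kwargs": {"plan": [[[0,0,0,0,0,0.6],[0,0,0,0,0,1.2],[0,0,0,0,0,1.8],[0,0,0,0,0,2.4],[0,0,0,0,0,3]]]}}

```text
t: 21.15
eef_pos: [0.6375, 0.046, 0.1056]
tcp_rot: [0.0, 0.793, 0.609, 0.0]
force: [-0.1, 3.1, 5.5]
grip_width: 0.125
```

```bash
python3 tq.py
```

```text
t 21.15 yaw [75. 75.] Tz [0.072] mean 0.0717 sem 0.0000 tau6 [-0.016] F [-0.14  3.11  5.5 ] q6 0.3148
```

{"fn": "play_rows", "kwargs": {"plan": [[[0,0,0,0,0,0.6],[0,0,0,0,0,1.2],[0,0,0,0,0,1.8],[0,0,0,0,0,2.4],[0,0,0,0,0,3]]]}}

```text
t: 21.65
eef_pos: [0.6375, 0.046, 0.1056]
tcp_rot: [0.0, 0.809, 0.588, 0.001]
force: [-0.7, 1.9, 4.7]
grip_width: 0.128
```

```bash
python3 tq.py
```

```text
t 21.65 yaw [72.01 72.01] Tz [0.086] mean 0.0863 sem 0.0000 tau6 [-0.016] F [-0.73  1.9   4.68] q6 0.3671
```

{"fn": "play_rows", "kwargs": {"plan": [[[0,0,0,0,0,0.6],[0,0,0,0,0,1.2],[0,0,0,0,0,1.8],[0,0,0,0,0,2.4],[0,0,0,0,0,3]]]}}

```text
t: 22.15
eef_pos: [0.6375, 0.0459, 0.1056]
tcp_rot: [0.0, 0.824, 0.566, 0.0]
force: [-0.9, 1.5, 4.7]
grip_width: 0.125
```

```bash
python3 tq.py
```

```text
t 22.15 yaw [69. 69.] Tz [0.178] mean 0.1784 sem 0.0000 tau6 [-0.016] F [-0.94  1.53  4.74] q6 0.4195
```

```bash
sed -i 's/\["tau"\]\[5\] for s in L\],3)/["tau"][5] for s in L],5)/' tq.py
python3 - <<'E'
from rig import env
s=env.sense(); print(s["tau"],s["joint_vel"])
E
```

```text
[-1.54408414e+00 -5.76264310e+01 -2.15790600e+01 -4.21299515e-01
 -1.03975120e-01 -1.56786083e-02] [-7.23351839e-05 -6.36587092e-04 -1.15310896e-03 -2.92039995e-04
  1.25184416e-03  1.03576000e-01]
```

{"fn": "play_rows", "kwargs": {"plan": [[[0,0,0,0,0,0.6],[0,0,0,0,0,1.2],[0,0,0,0,0,1.8],[0,0,0,0,0,2.4],[0,0,0,0,0,3]]]}}

```text
t: 22.65
eef_pos: [0.6375, 0.0459, 0.1056]
tcp_rot: [0.0, 0.839, 0.545, 0.001]
force: [0.4, 2.0, 5.3]
grip_width: 0.126
```

```bash
python3 tq.py
```

```text
t 22.65 yaw [66. 66.] Tz [0.124] mean 0.1240 sem 0.0000 tau6 [-0.00925] F [0.44 2.02 5.34] q6 0.4718
```

{"fn": "play_rows", "kwargs": {"plan": [[[0,0,0,0,0,0.6],[0,0,0,0,0,1.2],[0,0,0,0,0,1.8],[0,0,0,0,0,2.4],[0,0,0,0,0,3]]]}}

```text
t: 23.15
eef_pos: [0.6375, 0.046, 0.1056]
tcp_rot: [0.0, 0.853, 0.523, 0.001]
force: [-0.8, 2.0, 5.2]
grip_width: 0.124
```

```bash
python3 tq.py
```

```text
t 23.15 yaw [63.01 63.01] Tz [0.169] mean 0.1690 sem 0.0000 tau6 [-0.00048] F [-0.79  2.04  5.19] q6 0.5241
```

{"fn": "play_rows", "kwargs": {"plan": [[[0,0,0,0,0,0.6],[0,0,0,0,0,1.2],[0,0,0,0,0,1.8],[0,0,0,0,0,2.4],[0,0,0,0,0,3]]]}}

```text
t: 23.65
eef_pos: [0.6375, 0.046, 0.1056]
tcp_rot: [0.0, 0.866, 0.5, 0.001]
force: [-0.3, 2.9, 5.5]
grip_width: 0.132
```

```bash
python3 tq.py
```

```text
t 23.65 yaw [60.01 60.01] Tz [0.127] mean 0.1269 sem 0.0000 tau6 [0.00829] F [-0.33  2.88  5.54] q6 0.5765
```

The joint-6 torque shows the touch clearly. It was flat at −0.0157 until yaw 69° and has risen about 0.0029 N m per degree since. That puts the touch at yaw ≈ 68.2°, and the pad force now at about 4 N. For 10 N I need roughly 11–12° more.

{"fn": "play_rows", "kwargs": {"plan": [[[0,0,0,0,0,0.6],[0,0,0,0,0,1.2],[0,0,0,0,0,1.8],[0,0,0,0,0,2.4],[0,0,0,0,0,3],[0,0,0,0,0,3.6],[0,0,0,0,0,4.2],[0,0,0,0,0,4.8],[0,0,0,0,0,5.4],[0,0,0,0,0,6]]]}}

```text
t: 24.65
eef_pos: [0.6375, 0.0459, 0.1056]
tcp_rot: [0.0, 0.891, 0.454, 0.001]
force: [0.8, 2.0, 5.6]
grip_width: 0.128
```

```bash
python3 tq.py
```

```text
t 24.65 yaw [54.01 54.01] Tz [0.19] mean 0.1900 sem 0.0000 tau6 [0.02439] F [0.78 1.98 5.63] q6 0.6812
```

{"fn": "play_rows", "kwargs": {"plan": [[[0,0,0,0,0,0.6],[0,0,0,0,0,1.2],[0,0,0,0,0,1.8],[0,0,0,0,0,2.4],[0,0,0,0,0,3]]]}}

```text
t: 25.15
eef_pos: [0.6376, 0.0459, 0.1056]
tcp_rot: [0.0, 0.903, 0.431, 0.001]
force: [0.4, 2.0, 5.0]
grip_width: 0.129
```

```bash
python3 tq.py
```

```text
t 25.15 yaw [51.01 51.01] Tz [0.175] mean 0.1749 sem 0.0000 tau6 [0.03462] F [0.4  2.03 5.  ] q6 0.7336
```

{"fn": "play_rows", "kwargs": {"plan": [[[0,0,0,0,0,0.6],[0,0,0,0,0,1.2],[0,0,0,0,0,1.8],[0,0,0,0,0,2.3]]]}}

```text
t: 25.55
eef_pos: [0.6376, 0.0459, 0.1056]
tcp_rot: [0.0, 0.911, 0.412, 0.001]
force: [-0.1, 2.4, 4.5]
grip_width: 0.122
```

```bash
python3 tq.py 4
```

```text
t 25.75 yaw [48.71 48.72] Tz [0.162 0.133 0.088 0.093 0.103] mean 0.1160 sem 0.0124 tau6 [0.08027 0.12939 0.17205 0.1111  0.0941 ] F [-0.61  2.15  4.9 ] q6 0.7734
```

{"fn": "play_rows", "kwargs": {"plan": [[[0,0,0,0,0,0],[0,0,0,0,0,0],[0,0,0,0,0,0],[0,0,0,0,0,0],[0,0,0,0,0,0]]], "hand": 45}}

```text
t: 26.25
eef_pos: [0.637, 0.0456, 0.105]
tcp_rot: [-0.0, 0.911, 0.412, -0.0]
force: [-0.1, 0.5, 0.5]
grip_width: 0.527
```

{"fn": "play_rows", "kwargs": {"plan": [[[0,0,-5,0,0,0],[0,0,-25,0,0,0],[0,0,-55,0,0,0],[0,0,-85,0,0,0],[0,0,-110,0,0,0],[0,0,-120,0,0,0],[0,0,-120,0,0,0]]]}}

```text
t: 26.95
eef_pos: [0.638, 0.0457, 0.2268]
tcp_rot: [0.001, 0.911, 0.412, 0.002]
force: [0.7, 0.6, -0.7]
grip_width: 0.526
```

```bash
python3 snap.py 8; python3 go.py; python3 chk.py 8; python3 -c "
import cv2,numpy as np
a=cv2.imread('pics/scene8.png')[190:310,190:310]
cv2.imwrite('pics/z9.png',cv2.resize(a,(500,500),interpolation=0))"
```

```text
t 27.05 p [0.6364 0.0457 0.2241] yaw 48.72 zax [-1.3e-03 -1.0e-04 -1.0e+00] F [-0.89  0.16  0.15] T [ 0.035  0.01  -0.005] g 45.09 q [0.053 0.45  1.604 0.    1.088 0.773]
handle top ((-115.0370101928711, -1.735513687133789), (13.874252319335938, 39.19520568847656), 89.43785095214844) 45.884491223376564 [-0.04151253 40.7978348 ]
blade z fit [6.23353235e-03 1.62729415e+01] at -30: 16.08593554617026 136
bed z 12.765005793137775
knob ((0.35159921646118164, -0.8906974792480469), (46.14003372192383, 12.473526000976562), 60.67753219604492) 127.23992065630485
knob PCA angle -119.77950088188709
```

View pics/z9.png

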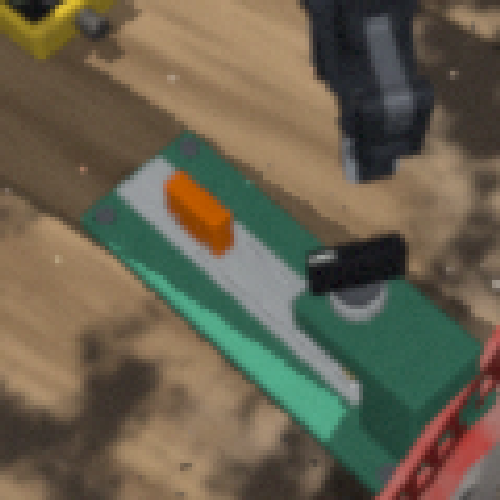

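The knob bar is at about (355,265) in the crop and has turned about 112°. The gauge handle is at (200,210), flat and still home, and the gripper is clear above. I hand in.

```bash
python3 -c "
from rig import env
print(env.hand_in())"
```

```text
the job is handed in; nothing more can be done
None
```

The gauge blade is in the gap with its tip at the stop, and the pad is turned down onto it with an estimated 9.5–10 N. I handed the job in at about 27 s, with the gripper open and clear of everything.

**Inserting the blade:** I slid it along the bed until the stop pushed back with about 5 N, at the expected position (origin 115 mm before the screw axis). I then eased off and let go.

**Turning the knob:** I turned it clockwise in one grasp, creeping for the last part, with no overshoot and no turning back. The joint-6 torque was flat until the touch, at about 1.77 rad of knob angle, and then rose steadily. I stopped 19.5° past the touch. Angle gives about 10.2 N and torque about 9.6 N.

**Last checks after letting go:**
- **Blade:** it lies flat, about 3 mm above the bed, and the handle measured −115 mm. That is about 1 mm further back than the −114 mm measured before turning, which is within the camera's accuracy.
- **Knob:** the camera shows it turned about 112°, while the tool turned 113.3°. If that gap is real, the nip is up to about 0.7 N lighter.
- **Torque sensor:** the wrist torque was too noisy (about ±0.045 N m) to show the touch itself. The force estimate rests on joint-6 torque and angle.
- **Other objects:** I moved nothing else on purpose and felt no unexpected contact, but I did not re-measure the tape roll, wax block or matchbox.

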